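Press the bronze sleeve into the desk lamp socket

ROBOT

A 6-joint arm with a two-finger parallel gripper is mounted at the origin on the work surface. World frame = base frame: x ahead of the robot, y to its left, z up, the work surface at z = 0. Lengths are in m, angles in degrees, forces in N, time in s.
With the tool pointing down it reaches from about 0.3 to 0.85 m from the base axis. Payload 4.2 kg.
Tool frame: the origin (TCP) lies at the very end of the fingers, on their centre line; the grasp point (between the pads) lies 19 mm behind it; z points along the fingers, y is the line along which they close (so a half turn about z gives the same grasp; the last joint's range is limited). The gripper opens to 91 mm and grips with 3 to 60 N. Pads are 32 mm wide; open, the fingers measure 118 mm over their backs; the gripper's body (76 mm by 178 mm) begins 60 mm behind the grasp point.
Start: joints at [-75.86, 18.312, 89.639, -0, 72.044, -1.146], TCP at [0.152, -0.555, 0.214] pointing down, gripper open.
Joint ranges: [-177.97, 177.97], [-48.28, 115.42], [12.27, 149.76], [-77.06, 257.06], [2.81, 150.46], [-146.56, 146.56]. Speed limits (degrees/s): [147.25, 147.25, 180, 180, 180, 180].

INTERFACE

Orientations are given as a 3x3 rotation matrix whose columns are the frame's x, y, z axes.
In Python, from bench import sensors, vision, ticket gives the robot as it stands.
- The arm moves only by the tool apply_moves, never from a script. Its argument "rows" is a list of rows, each a list of 2 entries, a list of its own where there are three numbers: the shift along the tool's x, y, z in m, then the turn about the tool's z in rad. In form: [[[dx, dy, dz], yaw], ...]. A call has 1 to 12 rows; each row is the pose to reach, as a shift and turn from the pose commanded when the call began, along the tool's axes at that moment; what a row does not reach only later rows make up. A row lasts 1/12 s, in which the tool goes at most 41.7 mm and 7.16 degrees, less where a joint would pass 70% of its speed; a pose out of reach is approached as far as the arm can. A call with a gripper value outside its range is refused whole. "fingers" is the closure, from 0 (fully open) to 1 (shut), set as the call begins (left out, the last holds). The fingers move at their own pace and stop on an object; the grip force is fixed at half the most. Time passes only in rows, so rows that repeat a pose let the fingers close. It gives the time, the measured TCP pose, the force, the opening and the grip force at its end, in the units of the state.
- sensors.read_state(): the state, without advancing time (a new reading comes with each control period).
- vision.capture(name): name is "side" or "top" or "wrist"; returns a dict with "image" (384x512x3 uint8, blue, green, red), "fx", "fy", "cx", "cy" (pixels), "rvec" (rotation vector, rad) and "tvec" (3), from world to camera coordinates, as OpenCV has them. Camera axes: x right, y down, z forward; pixel columns grow to the right and rows downward; lengths in m; the calibration is good to about 2 mm. A picture is of the moment at which its call begins. There is no depth.
- ticket.close_job(): hands the job in; it is judged then, once.
The state is a dict: "time_s": time; "joint_positions": joint angles; "joint_vel": joint speeds; "joint_efforts": joint torques, N m; "tool_pos": TCP position; "ee_rot": TCP orientation; "wrist_force": force on the tool from outside, world axes, zero at the start; "torque": the same for the moment, N m; "finger_gap": finger opening in m; "grasp_force": force on a finger pad.
Only numpy, scipy, OpenCV 4.12 (cv2) and the standard library are available. Lean on these libraries where they do the work, as an engineer would, in place of code of your own. Each camera call takes 0.05 s, during which the arm holds its last target. There are 200 camera calls.

TASK

Take the larger of the two bronze sleeves out of the tray and press it, thin end down, into the bore of the white lamp socket on the desk until you feel its shoulder bottom firmly on the rim, flush all round, then let go of it. The fit is tight, so push steadily, but stop once it bottoms: the casting cracks under a push of much over 30 N. Leave the thinner sleeve and the screwdriver where they are.

Things in the scene. Friction and masses are not known exactly. Their poses are not given: they have to be found in the camera images.
- sleeve: the larger bronze sleeve, standing upright in the tray; 47 mm tall, 0.15 to 0.27 kg. Origin at the centre of its foot, z up along its axis. From the foot up: spigot 28 mm diameter, 26 mm long (lowest 3 mm tapered to 25 mm); flange (shoulder) 44 mm diameter, 5 mm thick; hub 30 mm diameter, 16 mm tall, to grip. A 16 mm hole runs through it (look only)
- sleeve_shoulder (a point): centre of the underside of the larger sleeve's flange, 26 mm above its foot
- thin_sleeve: the thinner bronze sleeve, also upright in the tray, not wanted: same heights but spigot 20 mm, flange 34 mm, hub 22 mm diameter. Origin at the centre of its foot
- tray: low dark wooden tray, fixed to the desk, 110 x 210 x 16 mm, walls and floor 5 mm; origin under its centre, long side along its y. The sleeves stand about 96 mm apart along that y, in either order
- socket: white metal lamp socket screwed fast to the desk: round foot 110 mm diameter, 8 mm thick, with a boss 64 mm diameter rising to 50 mm above the desk. Origin under its centre, z up
- bore_mouth (a point): centre of the bore's mouth in the boss's flat top. Bore 29.5 mm diameter, 42 mm deep, upright. The spigot enters freely for about 13 mm; then four steel springs in the bore grip it and it must be pushed, with 3 N rising to 7 to 14 N, the rest of the way; it stays where left. When the shoulder meets the rim it stops dead and the force rises steeply (a 20 to 25 N push is a firm seat)
- screwdriver: screwdriver lying on the desk, to be left alone; origin at its middle, below
There are look-alikes about, which are no part of the job. Leave any green look-alike of the sleeve alone.

How it is judged (in metres and radians):
On the way, in this order (a step that is already met when the one before it is completed fails the run):
1. the larger sleeve is started upright in the bore, its foot at least 4 mm below the rim (z of sleeve in the frame of bore_mouth below -0.004 m and horizontal distance between sleeve and bore_mouth below 0.004 m and angle between sleeve's own z axis and vertical below 0.15 rad), for 0.05 s.
2. its shoulder is pressed flush on the rim and bears on it with more than 4 N (z of sleeve_shoulder in the frame of bore_mouth below 0.0015 m and horizontal distance between sleeve_shoulder and bore_mouth below 0.003 m and angle between sleeve's own z axis and vertical below 0.05 rad and contact force between sleeve and socket above 4 N), for 0.1 s.
At the end, for the whole second after the job is handed in: The larger sleeve stands in the bore, shoulder within 1.5 mm of the rim, within 3 mm of the bore's axis and upright within 0.05 rad, at rest and let go (z of sleeve_shoulder in the frame of bore_mouth below 0.0015 m and horizontal distance between sleeve_shoulder and bore_mouth below 0.003 m and angle between sleeve's own z axis and vertical below 0.05 rad and linear speed of sleeve below 0.01 m/s and contact force between the fingers and sleeve below 0.1 N); the robot touches nothing.
It fails at once if the sleeve's contact forces on the socket's metal (rim and bore wall added up, without the springs) pass 55 N, as a push well over 30 N brings about (contact force between sleeve and socket above 55 N).
It fails at once if the robot itself pushes on the socket with more than 15 N (contact force between any of the fingers, the arm and socket above 15 N).
It fails at once if the thin sleeve or the screwdriver is moved by more than 15 mm (distance of any of thin_sleeve, screwdriver from where it was at the start of the episode above 0.015 m).
It also fails if it takes over 48 s, if anything falls off the work surface, if the arm or the gripper's body presses on something with over 40 N, if the wrist force passes 120 N, or if a joint passes its speed limit or range.

## Working session

There is one attempt and no reset: what is moved stays moved. The work goes in short steps, Python scripts to look and compute and a tool call to move; the robot and the scene stay as the last step left them, time stands still between calls to the robot, and variables do not carry over. Pictures are saved under pics/ and viewed, at most 10 in all, crops included, and the job is handed in when it is done.

Besides the shell and the picture viewer there is one more tool, called after "Call:" by a JSON object that holds its "fn" and its "kwargs". apply_moves: Moves the arm, as the interface text tells. Its arguments: {"type":"object","properties":{"rows":{"type":"array"},"fingers":{"type":"number"}},"required":["rows"]}

```bash
mkdir -p pics; cat > h.py <<'E'
import cv2,numpy as np,pickle
from bench import sensors,vision
def cap(n,tag):
    c=vision.capture(n); cv2.imwrite(f'pics/{tag}.png',c['image']); pickle.dump(c,open(f'pics/{tag}.pkl','wb')); return c
def load(tag): return pickle.load(open(f'pics/{tag}.pkl','rb'))
def KRt(c):
    K=np.array([[c['fx'],0,c['cx']],[0,c['fy'],c['cy']],[0,0,1.]]); R=cv2.Rodrigues(np.array(c['rvec'],float))[0]
    return K,R,np.array(c['tvec'],float).ravel()
def atz(c,u,v,z):
    K,R,t=KRt(c); o=-R.T@t; d=R.T@np.linalg.solve(K,[u,v,1.]); return o+d*(z-o[2])/d[2]
def proj(c,P):
    K,R,t=KRt(c); return cv2.projectPoints(np.array(P,float).reshape(-1,3),np.array(c['rvec'],float),t,K,None)[0].reshape(-1,2)
E
python3 - <<'E'
from h import *
a=cap('top','top0');b=cap('side','side0')
for c in(a,b):
    K,R,t=KRt(c);print(c['fx'],-R.T@t,R[2])
cv2.imwrite('pics/both0.png',cv2.resize(np.vstack([a['image'],b['image']]),(400,600)) if 0 else a['image'])
s=sensors.read_state();print(s)
E
```

```text
394.59785675530856 [ 0.4065795  -0.00332178  0.78661072] [ 0.1333709  -0.01640932 -0.99093034]
455.03781214166935 [ 0.45812281 -0.61276589  0.81304623] [ 0.03172966  0.6112234  -0.79082184]
{'time_s': 0.1, 'joint_positions': array([-7.58618617e+01,  1.83470340e+01,  8.96986438e+01, -2.11928604e-03,
        7.20445644e+01, -1.14689227e+00]), 'joint_vel': array([ 0.06831735, -0.01301506, -0.13148557, -0.01553848,  0.01162383,
        0.07237814]), 'joint_efforts': array([ 1.29667016e-03, -4.13332880e+01, -2.32510257e+01,  7.28734117e-02,
        4.21845820e-02, -5.85243811e-05]), 'tool_pos': array([ 0.15145192, -0.55422867,  0.21321906]), 'ee_rot': array([[ 9.64623312e-01,  2.63631731e-01, -4.18836987e-04],
       [ 2.63632064e-01, -9.64622117e-01,  1.51871935e-03],
       [-3.63680921e-06, -1.57541095e-03, -9.99998759e-01]]), 'wrist_force': array([0.1552538 , 0.31053089, 0.53129494]), 'torque': array([ 0.00736492, -0.07238407, -0.01982522]), 'grasp_force': 0.0, 'finger_gap': 0.09153711021794596}
```

View pics/top0.png

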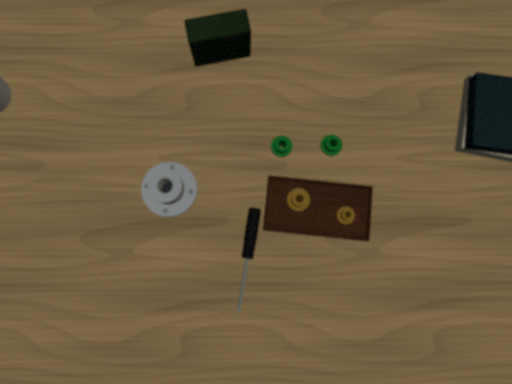

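View pics/side0.png

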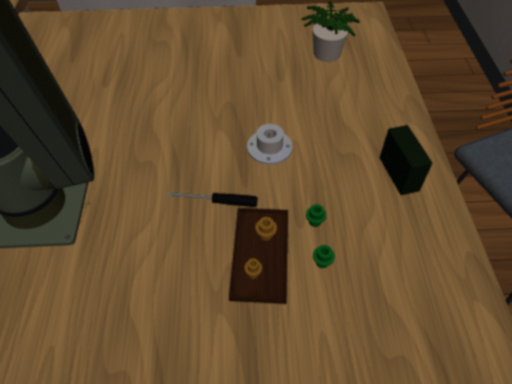

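Top view: two bronze sleeves in the tray, at (298,199), which looks larger, and (346,215), which looks smaller. The green look-alikes are at (282,146) and (331,145), off the tray. The socket is at (169,188) with its bore at about (166,186), and the screwdriver is at (250,235). The side view agrees: bronze at (266,228) and (253,268), socket boss at (269,137). I'll confirm with an enlarged crop.

```bash
python3 - <<'E'
from h import *
def crop(tag,u,v,w,h,s): 
    im=load(tag)['image'][v:v+h,u:u+w]; return cv2.resize(im,None,fx=s,fy=s,interpolation=cv2.INTER_CUBIC)
# 80x60 crops x5 -> 400x300
a=[crop('top0',270,175,100,75,4),crop('top0',130,155,100,75,4),crop('side0',220,205,100,75,4),crop('side0',220,100,100,75,4)]
o=np.vstack([np.hstack(a[:2]),np.hstack(a[2:])]); o=np.clip(o.astype(float)*1.4,0,255).astype(np.uint8)
cv2.imwrite('pics/crop0.png',o)
E
```

```text
(no output)
```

View pics/crop0.png

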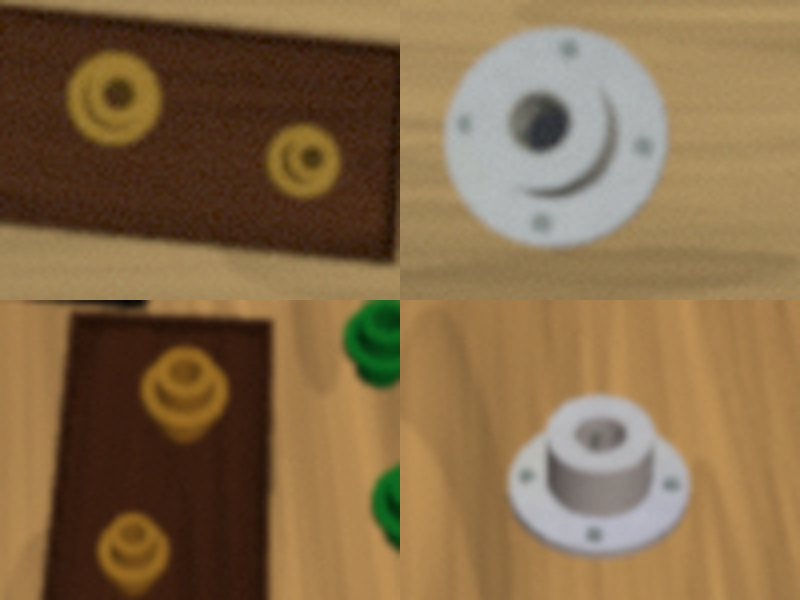

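```bash
python3 - <<'E'
from h import *
a=load('top0');b=load('side0')
f=lambda c,x,y,u,v:((x-1.5)/4+u,(y-1.5)/4+v)
def p(n,c,uv,z): print(n,np.round(atz(c,*uv,z)[:2],4))
p('big flange top',a,f(a,114,98,270,175),.036)
p('big hole top',a,f(a,119,93,270,175),.052)
p('big hole side',b,f(b,184,71,220,205),.052)
p('thin hole top',a,f(a,312,158,270,175),.052)
p('thin hole side',b,f(b,134,234,220,205),.052)
p('bore top',a,f(a,140,122,130,155),.05)
p('bore side',b,f(b,200,135,220,100),.05)
p('foot top',a,f(a,156,136,130,155),.008)
# diameters
for x0,x1,y in((67,161,98),(267,340,160)):
    print(np.linalg.norm(atz(a,*f(a,x0,y,270,175),.036)-atz(a,*f(a,x1,y,270,175),.036)))
E
```

```text
big flange top [ 0.4997 -0.1044]
big hole top [ 0.5001 -0.1047]
big hole side [ 0.4996 -0.1049]
thin hole top [ 0.4693 -0.1947]
thin hole side [ 0.4704 -0.1957]
bore top [0.5248 0.1489]
bore side [0.5246 0.1467]
foot top [0.5245 0.1495]
0.04522711085618235
0.035074407887853064
```

The larger sleeve is the bronze one at (298,199): its flange measures 45 mm, against 35 mm for the other, and the two are 95.5 mm apart. It stands at (0.4998,-0.1047), and the bore is at about (0.5247,0.148). I'll go above the sleeve first.

Call:
{"fn": "apply_moves", "kwargs": {"rows": [[[0.02,-0.015,0],0],[[0.05,-0.038,0],0],[[0.08,-0.06,0],0],[[0.11,-0.083,0],0],[[0.14,-0.106,0],0],[[0.17,-0.128,0],0],[[0.2,-0.151,0],0],[[0.23,-0.173,0],0],[[0.26,-0.196,0],0],[[0.29,-0.219,0],0],[[0.32,-0.241,0],0],[[0.34,-0.256,0],0]], "fingers": 0}}

```text
time_s: 1.1
tool_pos: [0.4133, -0.2154, 0.2137]
ee_rot: [[0.964, 0.265, 0.0], [0.265, -0.964, 0.001], [0.0, -0.001, -1.0]]
wrist_force: [-0.1, -0.6, 0.3]
finger_gap: 0.0915
grasp_force: 0.0
```

Call:
{"fn": "apply_moves", "kwargs": {"rows": [[[0.02,-0.015,0],0],[[0.05,-0.038,0.02],0],[[0.08,-0.06,0.04],0],[[0.1,-0.075,0.06],0],[[0.11,-0.083,0.07],0],[[0.114,-0.086,0.08],0],[[0.114,-0.086,0.08],0],[[0.114,-0.086,0.08],0],[[0.114,-0.086,0.08],0],[[0.114,-0.086,0.08],0]]}}

```text
time_s: 1.93
tool_pos: [0.4994, -0.1063, 0.135]
ee_rot: [[0.965, 0.262, 0.002], [0.262, -0.965, -0.001], [0.002, 0.001, -1.0]]
wrist_force: [0.7, -0.1, -0.0]
finger_gap: 0.0912
grasp_force: 0.0
```

```bash
cat >> h.py <<'E'
def delta(x,y,z):
    s=sensors.read_state(); print('t',round(s['time_s'],2),'tcp',np.round(s['tool_pos'],4),'F',np.round(s['wrist_force'],1),'gap',round(s['finger_gap'],4),'grip',round(s['grasp_force'],1))
    print('tool delta',np.round(s['ee_rot'].T@(np.array([x,y,z])-s['tool_pos']),4), 'R',np.round(s['ee_rot'],3).tolist())
E
python3 - <<'E'
from h import *
delta(.4998,-.1047,.038); cap('wrist','w1')
E
```

```text
t 1.93 tcp [ 0.4994 -0.1063  0.135 ] F [ 0.7 -0.1 -0. ] gap 0.0912 grip 0.0
tool delta [ 0.0006 -0.0016  0.097 ] R [[0.965, 0.262, 0.002], [0.262, -0.965, -0.001], [0.002, 0.001, -1.0]]
```

View pics/w1.png

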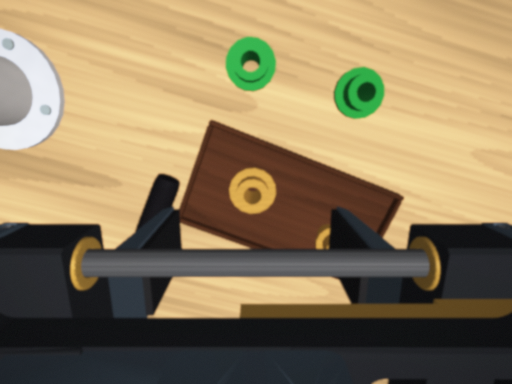

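Wrist view: the large sleeve is between the fingers, with its flange at (252,190) and hub hole at (253,195). The thin sleeve is at (325,240) and the socket is at the left edge. I'll check the position against this calibration, then descend.

```bash
python3 - <<'E'
from h import *
c=load('w1')
print(atz(c,253,195,.052),atz(c,252,190.5,.036))
print(proj(c,[[.4998,-.1047,.052],[.4998,-.1047,.036]]))
im=c['image'].astype(int); m=((im[:,:,2]-im[:,:,0]>70)&(im[:,:,2]-im[:,:,0]<200)).astype(np.uint8)
m[:,:220]=0;m[:,285:]=0;m[:160]=0;m[222:]=0
E
```

```text
[ 0.5016638  -0.10419782  0.052     ] [ 0.50138762 -0.10322541  0.036     ]
[[253.00107421 197.1088185 ]
 [253.0836981  192.48605954]]
```

Call:
{"fn": "apply_moves", "kwargs": {"rows": [[[0,-0.001,0.02],0],[[0.0005,-0.0015,0.04],0],[[0.0005,-0.0015,0.055],0],[[0.0005,-0.0015,0.06],0],[[0.0005,-0.0015,0.06],0],[[0.0005,-0.0015,0.06],0]]}}

```text
time_s: 2.48
tool_pos: [0.4999, -0.104, 0.0747]
ee_rot: [[0.965, 0.263, 0.001], [0.263, -0.965, -0.0], [0.001, 0.001, -1.0]]
wrist_force: [-0.1, 0.6, -0.8]
finger_gap: 0.0913
grasp_force: 0.0
```

```bash
python3 - <<'E'
from h import *
delta(.4998,-.1047,.038)
E
```

```text
t 2.48 tcp [ 0.4999 -0.104   0.0747] F [-0.1  0.6 -0.8] gap 0.0913 grip 0.0
tool delta [-0.0003  0.0006  0.0367] R [[0.965, 0.263, 0.001], [0.263, -0.965, -0.0], [0.001, 0.001, -1.0]]
```

Call:
{"fn": "apply_moves", "kwargs": {"rows": [[[0.0005,0.0003,0.015],0],[[0.0005,0.0003,0.028],0],[[0.0005,0.0003,0.034],0],[[0.0005,0.0003,0.036],0],[[0.0005,0.0003,0.036],0],[[0.0005,0.0003,0.036],0]]}}

```text
time_s: 2.98
tool_pos: [0.5007, -0.1039, 0.0388]
ee_rot: [[0.965, 0.264, 0.002], [0.264, -0.965, -0.0], [0.001, 0.001, -1.0]]
wrist_force: [-0.6, 0.6, 0.2]
finger_gap: 0.0917
grasp_force: 0.0
```

Call:
{"fn": "apply_moves", "kwargs": {"rows": [[[0,0,0],0],[[0,0,0],0],[[0,0,0],0],[[0,0,0],0],[[0,0,0],0],[[0,0,0],0],[[0,0,0],0],[[0,0,0],0],[[0,0,0],0],[[0,0,0],0],[[0,0,0],0],[[0,0,0],0]], "fingers": 1}}

```text
time_s: 3.98
tool_pos: [0.5, -0.1037, 0.0379]
ee_rot: [[0.965, 0.264, -0.0], [0.264, -0.965, -0.0], [-0.0, 0.0, -1.0]]
wrist_force: [-0.4, -0.7, -0.8]
finger_gap: 0.0294
grasp_force: 30.0
```

The gap is 29 mm, which matches the 30 mm hub. Lifting.

Call:
{"fn": "apply_moves", "kwargs": {"rows": [[[0,0,-0.005],0],[[0,0,-0.02],0],[[0,0,-0.04],0],[[0,0,-0.06],0],[[0,0,-0.08],0],[[0,0,-0.09],0],[[0,0,-0.09],0],[[0,0,-0.09],0],[[0,0,-0.09],0]]}}

```text
time_s: 4.73
tool_pos: [0.4991, -0.1034, 0.1268]
ee_rot: [[0.965, 0.264, -0.002], [0.264, -0.965, 0.0], [-0.002, -0.001, -1.0]]
wrist_force: [-0.5, 0.2, -2.5]
finger_gap: 0.0289
grasp_force: 30.0
```

```bash
python3 - <<'E'
from h import *
delta(.5247,.148,.128)
a=cap('side','s2')['image']; b=cap('top','t2')['image']; 
o=np.hstack([cv2.resize(a[110:270,190:350],(400,400),interpolation=cv2.INTER_CUBIC),cv2.resize(b[120:280,220:380],(400,400),interpolation=cv2.INTER_CUBIC)])
cv2.imwrite('pics/lift.png',o)
E
```

```text
t 4.73 tcp [ 0.4991 -0.1034  0.1268] F [-0.5  0.2 -2.5] gap 0.0289 grip 30.0
tool delta [ 0.091  -0.2358 -0.0012] R [[0.965, 0.264, -0.002], [0.264, -0.965, 0.0], [-0.002, -0.001, -1.0]]
```

View pics/lift.png

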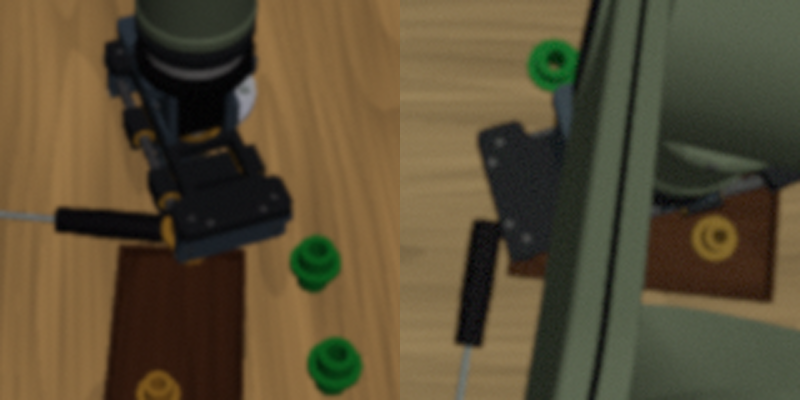

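The sleeve is lifted: about 2.5 N on the wrist, the gap holds, and the thin sleeve stays in the tray. Now over the socket.

Call:
{"fn": "apply_moves", "kwargs": {"rows": [[[0.004,-0.01,0],0],[[0.011,-0.03,0],0],[[0.022,-0.057,0],0],[[0.033,-0.085,0],0],[[0.044,-0.114,0],0],[[0.055,-0.142,0],0],[[0.066,-0.17,0],0],[[0.076,-0.198,0],0],[[0.085,-0.22,0],0],[[0.091,-0.2355,0],0],[[0.091,-0.2355,0],0],[[0.091,-0.2355,0],0]]}}

```text
time_s: 5.83
tool_pos: [0.5251, 0.1486, 0.1272]
ee_rot: [[0.964, 0.266, -0.002], [0.266, -0.964, -0.001], [-0.002, 0.0, -1.0]]
wrist_force: [-0.4, 0.2, -1.9]
finger_gap: 0.0289
grasp_force: 30.0
```

Call:
{"fn": "apply_moves", "kwargs": {"rows": [[[0,0,0],0],[[0,0,0],0],[[0,0,0],0],[[0,0,0],0]]}}

```text
time_s: 6.17
tool_pos: [0.5257, 0.1467, 0.128]
ee_rot: [[0.965, 0.262, -0.0], [0.262, -0.965, -0.0], [-0.0, 0.0, -1.0]]
wrist_force: [0.3, -0.8, -2.4]
finger_gap: 0.029
grasp_force: 30.0
```

```bash
python3 - <<'E'
from h import *
delta(.5247,.148,.1)
a=cap('side','s3')['image'];b=cap('wrist','w3')['image']
cv2.imwrite('pics/over.png',np.hstack([cv2.resize(a[70:190,200:320],(384,384),interpolation=cv2.INTER_CUBIC),cv2.resize(b[80:384,100:412],(394,384))]))
E
```

```text
t 6.17 tcp [0.5257 0.1467 0.128 ] F [ 0.3 -0.8 -2.4] gap 0.029 grip 30.0
tool delta [-0.0006 -0.0015  0.028 ] R [[0.965, 0.262, -0.0], [0.262, -0.965, -0.0], [-0.0, 0.0, -1.0]]
```

View pics/over.png

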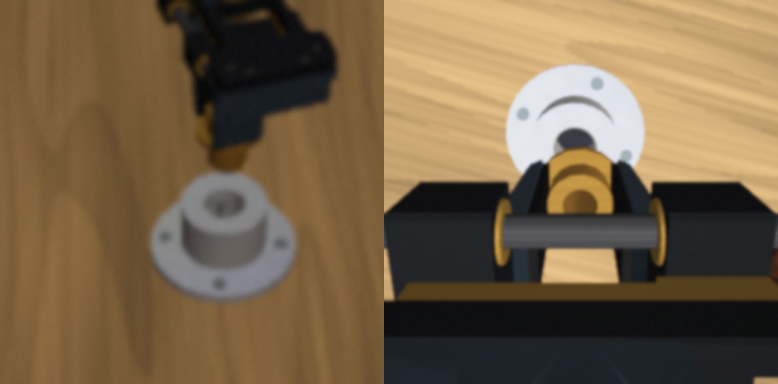

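Wrist view: the held sleeve is upright, with its hub top at about (255,242) and flange visible above. Socket foot and bore are just ahead, with the bore edge at about (253,192). The side view shows the spigot over the bore. I'll measure sleeve against socket in one enlarged crop.

```bash
python3 - <<'E'
from h import *
b=load('w3')['image']
cv2.imwrite('pics/w3c.png',cv2.resize(b[122:272,190:320],None,fx=4,fy=4,interpolation=cv2.INTER_CUBIC))
# foot outline: white blob outer contour -> ellipse from upper arc
hsv=cv2.cvtColor(b,cv2.COLOR_BGR2HSV); m=((hsv[:,:,1]<60)&(hsv[:,:,2]>110)).astype(np.uint8)
cs=cv2.findContours(m,cv2.RETR_EXTERNAL,cv2.CHAIN_APPROX_NONE)[0]; c=max([k for k in cs if cv2.boundingRect(k)[1]<150 and cv2.boundingRect(k)[1]>100],key=cv2.contourArea)[:,0]
print(cv2.boundingRect(c)); pts=c[c[:,1]<195]; e=cv2.fitEllipse(pts.astype(np.float32)); print('foot ellipse',e)
import pickle
w=load('w3'); g=np.linspace(0,2*np.pi,72)
# fit foot circle centre (z .008, r .055) in world
from scipy.optimize import least_squares
W=np.array([atz(w,u,v,.007)[:2] for u,v in pts]); r=least_squares(lambda p:np.hypot(*(W-p[:2]).T)-p[2],[.52,.148,.055],loss='soft_l1',f_scale=.001); print('socket world',r.x)
print('proj TCP axis at hub top/flange top', proj(w,[[.5252,.1475,.142],[.5252,.1475,.126]]))
E
```

```text
(196, 130, 111, 89)
foot ellipse ((250.88125610351562, 163.5920867919922), (63.02928924560547, 118.20255279541016), 90.01890563964844)
socket world [0.5268416  0.15113188 0.05420973]
proj TCP axis at hub top/flange top [[253.30004284 245.16558318]
 [253.42896149 234.13396619]]
```

View pics/w3c.png

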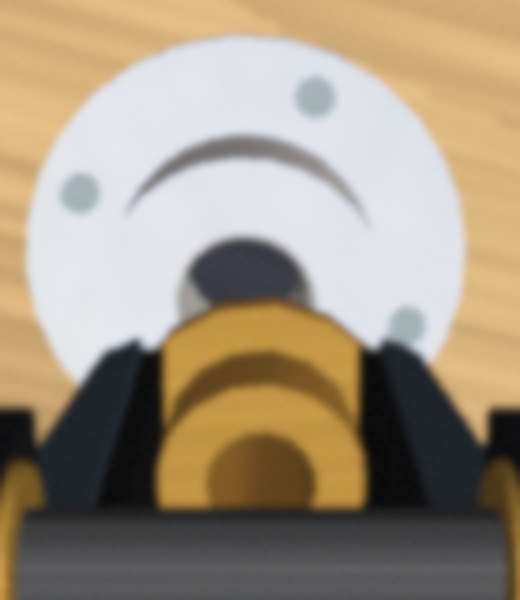

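The crop (4x, origin 190,122) shows: foot edges at left 26, right 465, top 36; boss-rim far edge at y=157; bore far edge at (246,236); hub edges at 157 and 366 with far edge y=382; flange far edge y=300. I'll fit the socket and sleeve positions to these.

```bash
python3 - <<'E'
from h import *
from scipy.optimize import least_squares
w=load('w3'); g=np.linspace(0,2*np.pi,360)
def circ(x,y,z,r): return (proj(w,np.c_[x+r*np.cos(g),y+r*np.sin(g),0*g+z])-[190,122])*4+1.5
def ext(x,y,z,r): q=circ(x,y,z,r); return q[:,0].min(),q[:,0].max(),q[:,1].min()
def fs(p):
    f=ext(*p,.008,.055);b=ext(*p,.05,.032);o=ext(*p,.05,.01475)
    return [f[0]-26,f[1]-465,f[2]-36,b[2]-157,o[2]-236,(o[0]+o[1])/2-246]
def fh(p):
    h=ext(*p[:3],.015);F=ext(*p[:2],p[2]-.016,.022); o=ext(*p[:3],.008)
    return [h[0]-157,h[1]-366,h[2]-382,F[2]-300,(o[0]+o[1])/2-261]
a=least_squares(fs,[.525,.148]);b=least_squares(fh,[.525,.148,.142])
print(a.x,np.round(a.fun,1));print(b.x,np.round(b.fun,1))
s=sensors.read_state();d=a.x-b.x[:2];print('world d',d,'tool d',s['ee_rot'].T@[*d,0],s['tool_pos'])
# side view: bore/ spigot centre prediction
E
```

```text
[0.5263753  0.15063113] [ 0.8  1.2 -1.7  0.1  1.5 -1.7]
[0.52696835 0.14700231 0.14065983] [-0.7  0.3 -1.3  1.4  0.3]
world d [-0.00059305  0.00362882] tool d [ 3.81126314e-04 -3.65715654e-03 -4.75861927e-07] [0.52572815 0.14691103 0.1280044 ]
```

Call:
{"fn": "apply_moves", "kwargs": {"rows": [[[0,-0.001,0.005],0],[[0,-0.0025,0.015],0],[[0,-0.0025,0.025],0],[[0,-0.0025,0.033],0],[[0,-0.0025,0.037],0],[[0,-0.0025,0.037],0],[[0,-0.0025,0.037],0],[[0,-0.0025,0.037],0],[[0,-0.0025,0.037],0]]}}

```text
time_s: 7.02
tool_pos: [0.5255, 0.15, 0.0914]
ee_rot: [[0.965, 0.264, 0.001], [0.264, -0.965, 0.0], [0.001, 0.0, -1.0]]
wrist_force: [-0.9, -0.4, -1.7]
finger_gap: 0.0295
grasp_force: 30.0
```

```bash
python3 - <<'E'
from h import *
delta(.5247,.149,.083)
a=cap('side','s4')['image'];b=cap('wrist','w4')['image']
o=np.hstack([cv2.resize(a[100:175,235:310],(400,400),interpolation=cv2.INTER_CUBIC),cv2.resize(b[140:280,190:320],(400,431),interpolation=cv2.INTER_CUBIC)[:400]])
cv2.imwrite('pics/near.png',o)
E
```

```text
t 7.02 tcp [0.5255 0.15   0.0914] F [-0.9 -0.4 -1.7] gap 0.0295 grip 30.0
tool delta [-0.001   0.0008  0.0084] R [[0.965, 0.264, 0.001], [0.264, -0.965, 0.0], [0.001, 0.0, -1.0]]
```

View pics/near.png

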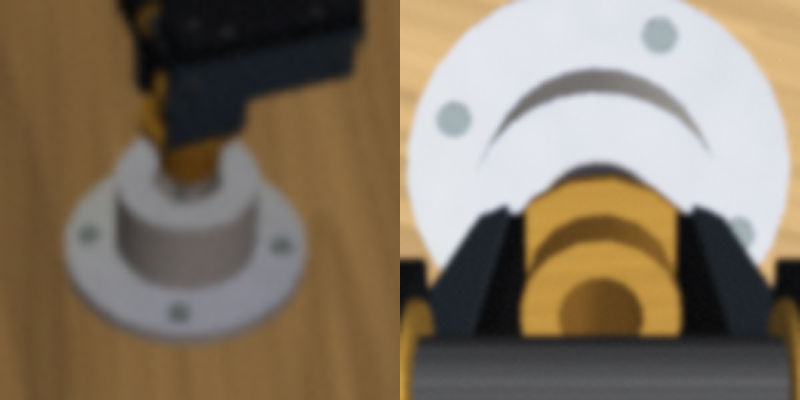

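Near view: in the side panel the spigot (162–217 wide, bottom at about y=186) sits over the boss (116–259, bore near edge y≈200). In the wrist panel the foot is 408–789, boss far rim y=94, bore far edge y=163, hub 520–683 with far edge y=240, and flange far edge y=175. Refitting.

```bash
python3 - <<'E'
from h import *
from scipy.optimize import least_squares
g=np.linspace(0,2*np.pi,360)
def ext(c,o,k,x,y,z,r):
    q=(proj(c,np.c_[x+r*np.cos(g),y+r*np.sin(g),0*g+z])-o)*k+k/2-.5; return q[:,0].min(),q[:,0].max(),q[:,1].min(),q[:,1].max()
w=load('w4');W=lambda *p:ext(w,[190,140],400/130,*p)
s=load('s4');S=lambda *p:ext(s,[235,100],400/75,*p)
def fs(p):
    f=W(*p,.008,.055);b=W(*p,.05,.032);o=W(*p,.05,.01475); return [f[0]-8,f[1]-389,b[2]-94,o[2]-163]
def fh(p):
    h=W(*p[:3],.015);F=W(*p[:2],p[2]-.016,.022);o=W(*p[:3],.008); return [h[0]-120,h[1]-283,h[2]-240,F[2]-175,(o[0]+o[1])/2-200.5]
a=least_squares(fs,[.525,.148]);b=least_squares(fh,[.525,.148,.105])
print('wrist',a.x,np.round(a.fun,1),b.x,np.round(b.fun,1))
def gs(p):
    B=S(*p,.05,.032);f=S(*p,.008,.055);o=S(*p,.05,.01475); return [B[0]-116,B[1]-259,f[0]-64,f[1]-307,f[3]-342,o[3]-200]
A=least_squares(gs,[.525,.148])
foot=b.x[2]-.047
def gh(p):
    q=S(*p,foot+.003,.014);t=S(*p,foot,.0125); return [q[0]-162,q[1]-217,t[3]-186]
B=least_squares(gh,[.525,.15])
print('side',A.x,np.round(A.fun,1),B.x,np.round(B.fun,1),'foot z',foot)
R=sensors.read_state()['ee_rot']
for d in(a.x-b.x[:2],A.x-B.x): print(np.round(d,4),np.round(R.T@[*d,0],4))
E
```

```text
wrist [0.52610715 0.15071591] [-1.2  1.2 -1.   1.2] [0.52734693 0.15032711 0.10666708] [-0.9  0.2 -1.5  1.6  0.7]
side [0.52486005 0.14640251] [-1.2  1.1  0.5 -0.3 -4.5  4.6] [0.52548938 0.14596958] [-4.6  4.6 -0.1] foot z 0.05966708067514914
[-0.0012  0.0004] [-0.0011 -0.0007 -0.    ]
[-0.0006  0.0004] [-0.0005 -0.0006 -0.    ]
```

The two cameras agree: shift about (-0.8,-0.6) mm. I'll apply that and descend gently to about 6 mm inside the rim.

Call:
{"fn": "apply_moves", "kwargs": {"rows": [[[-0.0008,-0.0006,0],0],[[-0.0008,-0.0006,0.002],0],[[-0.0008,-0.0006,0.004],0],[[-0.0008,-0.0006,0.006],0],[[-0.0008,-0.0006,0.008],0],[[-0.0008,-0.0006,0.009],0],[[-0.0008,-0.0006,0.01],0],[[-0.0008,-0.0006,0.011],0],[[-0.0008,-0.0006,0.012],0],[[-0.0008,-0.0006,0.012],0]]}}

```text
time_s: 7.95
tool_pos: [0.5242, 0.1503, 0.0788]
ee_rot: [[0.965, 0.264, 0.0], [0.264, -0.965, -0.0], [0.0, 0.0, -1.0]]
wrist_force: [-0.0, -0.2, -2.1]
finger_gap: 0.0292
grasp_force: 30.0
```

Call:
{"fn": "apply_moves", "kwargs": {"rows": [[[0,0,0.001],0],[[0,0,0.002],0],[[0,0,0.003],0],[[0,0,0.004],0],[[0,0,0.004],0],[[0,0,0.004],0]]}}

```text
time_s: 8.45
tool_pos: [0.5242, 0.1503, 0.0748]
ee_rot: [[0.965, 0.264, 0.0], [0.264, -0.965, -0.0], [0.0, 0.0, -1.0]]
wrist_force: [0.2, -0.0, -2.3]
finger_gap: 0.029
grasp_force: 30.0
```

Call:
{"fn": "apply_moves", "kwargs": {"rows": [[[0,0,0.001],0],[[0,0,0.002],0],[[0,0,0.003],0],[[0,0,0.004],0],[[0,0,0.005],0],[[0,0,0.006],0],[[0,0,0.006],0],[[0,0,0.006],0]]}}

```text
time_s: 9.12
tool_pos: [0.5243, 0.1503, 0.0689]
ee_rot: [[0.965, 0.264, 0.0], [0.264, -0.965, 0.0], [0.0, 0.0, -1.0]]
wrist_force: [-0.0, 0.1, -2.1]
finger_gap: 0.0292
grasp_force: 30.0
```

Call:
{"fn": "apply_moves", "kwargs": {"rows": [[[0,0,0.001],0],[[0,0,0.002],0],[[0,0,0.003],0],[[0,0,0.004],0],[[0,0,0.004],0],[[0,0,0.004],0]]}}

```text
time_s: 9.62
tool_pos: [0.525, 0.1506, 0.0661]
ee_rot: [[0.965, 0.264, 0.002], [0.264, -0.965, 0.001], [0.003, -0.0, -1.0]]
wrist_force: [0.7, -0.2, 5.2]
finger_gap: 0.0294
grasp_force: 30.0
```

The springs are engaged and the lateral force is small. I'll push on steadily in small steps.

Call:
{"fn": "apply_moves", "kwargs": {"rows": [[[0,0,0.0005],0],[[0,0,0.001],0],[[0,0,0.0015],0],[[0,0,0.002],0],[[0,0,0.0025],0],[[0,0,0.003],0],[[0,0,0.0035],0],[[0,0,0.004],0],[[0,0,0.004],0]]}}

```text
time_s: 10.37
tool_pos: [0.5252, 0.1506, 0.0627]
ee_rot: [[0.965, 0.264, 0.003], [0.264, -0.965, 0.001], [0.003, 0.0, -1.0]]
wrist_force: [0.3, 0.0, 9.5]
finger_gap: 0.0288
grasp_force: 30.0
```

Call:
{"fn": "apply_moves", "kwargs": {"rows": [[[0,0,0.0005],0],[[0,0,0.001],0],[[0,0,0.0015],0],[[0,0,0.002],0],[[0,0,0.0025],0],[[0,0,0.003],0],[[0,0,0.003],0]]}}

```text
time_s: 10.95
tool_pos: [0.5253, 0.1507, 0.0599]
ee_rot: [[0.965, 0.264, 0.003], [0.264, -0.965, 0.001], [0.003, 0.0, -1.0]]
wrist_force: [-1.1, 0.3, 10.4]
finger_gap: 0.0291
grasp_force: 30.0
```

Call:
{"fn": "apply_moves", "kwargs": {"rows": [[[0,0,0.0005],0],[[0,0,0.001],0],[[0,0,0.0015],0],[[0,0,0.002],0],[[0,0,0.002],0]]}}

```text
time_s: 11.37
tool_pos: [0.5253, 0.1507, 0.058]
ee_rot: [[0.965, 0.264, 0.003], [0.264, -0.965, 0.001], [0.003, 0.0, -1.0]]
wrist_force: [0.3, 0.1, 11.2]
finger_gap: 0.0291
grasp_force: 30.0
```

Call:
{"fn": "apply_moves", "kwargs": {"rows": [[[0,0,0.0005],0],[[0,0,0.001],0],[[0,0,0.001],0]]}}

```text
time_s: 11.62
tool_pos: [0.5254, 0.1507, 0.057]
ee_rot: [[0.965, 0.264, 0.003], [0.264, -0.965, 0.001], [0.004, 0.0, -1.0]]
wrist_force: [-0.5, -0.3, 11.7]
finger_gap: 0.0293
grasp_force: 30.0
```

Call:
{"fn": "apply_moves", "kwargs": {"rows": [[[0,0,0.0003],0],[[0,0,0.0006],0],[[0,0,0.001],0],[[0,0,0.001],0]]}}

```text
time_s: 11.95
tool_pos: [0.5254, 0.1507, 0.0568]
ee_rot: [[0.965, 0.264, 0.004], [0.264, -0.965, 0.001], [0.004, 0.0, -1.0]]
wrist_force: [-1.7, -0.6, 16.4]
finger_gap: 0.0289
grasp_force: 30.0
```

It stopped moving and the force stepped up, so the shoulder has bottomed. One small extra push for a firm seat.

Call:
{"fn": "apply_moves", "kwargs": {"rows": [[[0,0,0.0003],0],[[0,0,0.0006],0],[[0,0,0.0008],0],[[0,0,0.0008],0],[[0,0,0.0008],0]]}}

```text
time_s: 12.37
tool_pos: [0.5254, 0.1507, 0.0567]
ee_rot: [[0.965, 0.264, 0.004], [0.264, -0.965, 0.001], [0.004, 0.0, -1.0]]
wrist_force: [-3.9, 0.3, 21.8]
finger_gap: 0.0292
grasp_force: 30.0
```

Firmly seated at about 22 N, with z unchanged. I'll unload the arm, open, and check.

Call:
{"fn": "apply_moves", "kwargs": {"rows": [[[0,0,-0.001],0],[[0,0,-0.002],0],[[0,0,-0.003],0],[[0,0,-0.003],0]]}}

```text
time_s: 12.7
tool_pos: [0.5251, 0.1506, 0.0569]
ee_rot: [[0.965, 0.264, 0.003], [0.264, -0.965, 0.001], [0.003, 0.0, -1.0]]
wrist_force: [1.4, 0.4, 6.1]
finger_gap: 0.0291
grasp_force: 30.0
```

Call:
{"fn": "apply_moves", "kwargs": {"rows": [[[0,0,0],0],[[0,0,0],0],[[0,0,0],0],[[0,0,0],0],[[0,0,0],0],[[0,0,0],0],[[0,0,0],0],[[0,0,0],0],[[0,0,0],0],[[0,0,0],0]], "fingers": 0}}

```text
time_s: 13.53
tool_pos: [0.5241, 0.1502, 0.0561]
ee_rot: [[0.965, 0.264, -0.0], [0.264, -0.965, -0.0], [-0.0, 0.0, -1.0]]
wrist_force: [0.8, 0.6, -0.7]
finger_gap: 0.0908
grasp_force: 0.0
```

Call:
{"fn": "apply_moves", "kwargs": {"rows": [[[0,0,-0.01],0],[[0,0,-0.03],0],[[0,0,-0.06],0],[[0,0,-0.09],0],[[0,0,-0.11],0],[[0,0.03,-0.12],0],[[0,0.07,-0.12],0],[[0,0.11,-0.12],0],[[0,0.14,-0.12],0],[[0,0.15,-0.12],0],[[0,0.15,-0.12],0],[[0,0.15,-0.12],0]]}}

```text
time_s: 14.53
tool_pos: [0.5634, 0.0059, 0.1764]
ee_rot: [[0.965, 0.263, -0.0], [0.263, -0.965, 0.001], [0.0, -0.001, -1.0]]
wrist_force: [-0.9, 0.3, 0.1]
finger_gap: 0.0912
grasp_force: 0.0
```

```bash
python3 - <<'E'
from h import *
delta(.5,0,.17)
a=cap('side','s5')['image'];b=cap('top','t5')['image']
o=np.hstack([cv2.resize(a[90:190,220:320],(400,400),interpolation=cv2.INTER_CUBIC),cv2.resize(b[130:250,130:250],(400,400),interpolation=cv2.INTER_CUBIC)])
cv2.imwrite('pics/end.png',o)
E
```

```text
t 14.53 tcp [0.5634 0.0059 0.1764] F [-0.9  0.3  0.1] gap 0.0912 grip 0.0
tool delta [-0.0628 -0.0109  0.0064] R [[0.965, 0.263, -0.0], [0.263, -0.965, 0.001], [0.0, -0.001, -1.0]]
```

View pics/end.png

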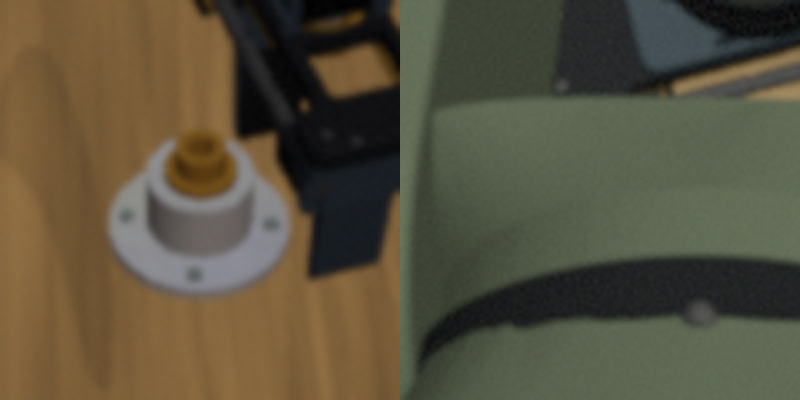

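The side view shows the sleeve seated flush and centred on the boss at (201,165). The gripper is open and clear. Handing in.

```bash
python3 -c "
from bench import ticket
print(ticket.close_job())"
```

```text
the job is handed in; nothing more can be done
None
```

The larger bronze sleeve is pressed fully into the lamp socket, flush and centred in the closing picture and seated with about 22 N; it is released, the arm is clear, and the job was handed in at about 14.6 s (no verdict was returned).

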